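# Put the used tin away in its bay

## Task

One of the two soap tins has been left on the blue wash mat: put it away in the caddy bay lined in the tin's own colour. First pull that bay's bolt knob out, slide the tin along the counter without lifting it until it is fully inside behind the bolt, then push the knob fully home again. Leave the tin on the cork coaster, the other bolt and everything else on the counter alone.

Things in the scene. Friction and masses are not known exactly. Their poses are not given: they have to be found in the camera images.
- caddy: Wooden two-bay caddy screwed to the counter, 84 (x) x 146 (y) x 45 high, walls 6 thick, no floor and no roof. Its own x axis points from the mouths of the bays (at x = -46) to the back wall (inner face x = +32); y to the left. Bays are 64 wide, centred at y = +35 (left) and -35 (right), open towards -x, with the counter as floor. Origin: on the counter, midway between the two bay centres.
- bay_left (a point): Point on the counter at the place of a stored tin in the left bay (caddy frame 0, +35).
- bay_right (a point): Same for the right bay (caddy frame 0, -35).
- bolt_left (a joint): Sliding bolt of the left bay, in m: 0 = home (its 8 mm steel rod reaches 36 mm into the bay across the mouth, from the outer wall, 10 mm inside the mouth, axis 28 mm above the counter), 0.042 = pulled fully out to the left (caddy +y), mouth clear. Stiff slide (about 3 N), stays where it is left.
- bolt_right (a joint): Sliding bolt of the right bay, mirror image: 0 = home, 0.042 = pulled fully out to the right (caddy -y).
- knob_left (a point): Centre of the black knob of the left bolt: a cylinder 26 diameter, 22 long, lying along the caddy's y axis, 28 mm above the counter; at home a 14 mm gap with only the 8 mm rod lies between it and the caddy's outer wall. Moves with the bolt; orientation is the caddy's.
- knob_right (a point): Centre of the right bolt's knob, likewise.
- pad_green: Green liner, 60 x 60 x 1 (no step), on the floor of one of the two bays. Origin at its centre.
- pad_pink: Pink liner, the same, in the other bay.
- tin_green: Loose round green tin, 56 diameter, 40 high, about 120 g. Origin: centre of its underside.
- tin_pink: Loose round pink tin, the same size.
- mat: Square blue wash mat, 110 x 110 x 1 (no step to slide over), on the counter. One tin stands on it. Origin at its centre.
- coaster: Round cork coaster, 100 diameter, 1 thick (no step). The other tin stands on it. Origin at its centre.
- lotion: Bystander: blue lotion bottle, 52 diameter, 150 high. Origin: centre of its underside.
- pills: Bystander: amber jar with white cap, 44 diameter, 75 high. Origin: centre of its underside.
- tumbler: Bystander: white tumbler, 72 diameter, 95 high. Origin: centre of its underside.
- cream: Bystander: white cream jar with black lid, 64 diameter, 50 high. Origin: centre of its underside.
- nailbrush: Bystander: wooden nail brush, 90 x 40 x 31 high. Origin: centre of its underside.
- soapbox: Bystander: blue soap packet, 85 x 55 x 30 high. Origin: centre of its underside.
- comb: Bystander: black comb, 150 x 30 x 6. Origin: centre of its underside.
Things that resemble listed ones, but are neither listed nor needed, are in the scene too. What is shaped like the tin_pink but purple or yellow is not meant.

How it is judged:
By the outcome, as a careful person would: the job done as asked, in the order asked, and still so for the second after the job is handed in, with the robot touching nothing.
It also fails if it takes over 72 s, if anything falls off the work surface, if the arm or the gripper's body presses on something with over 40 N, if the wrist force passes 120 N, or if a joint passes its speed limit or range.

## Robot

A 6-joint arm with a two-finger parallel gripper is mounted at the origin on the work surface. World frame = base frame: x ahead of the robot, y to its left, z up, the work surface at z = 0. Lengths are in m, angles in rad, forces in N, time in s.
With the tool pointing down it reaches from about 0.35 to 0.975 m from the base axis. Payload 4.9 kg.
Tool frame: the origin (TCP) lies at the very end of the fingers, on their centre line; the grasp point (between the pads) lies 19 mm behind it; x points along the fingers, y is the direction in which the jaws open and shut, and the axes are right-handed (so a half turn about x gives the same grasp; the last joint's range is limited). The gripper opens to 85 mm and grips with 20 to 120 N. Pads are 22 mm wide; open, the fingers measure 114 mm over their backs; the gripper's body (76 mm by 85 mm) begins 54 mm behind the grasp point. The pads swing forward as they close: fully open they stand 13 mm farther back than shut.
Start: joints at [1.209, 0.053, 1.613, -0, 1.476, -0.119], TCP at [0.15, 0.607, 0.231] pointing down, gripper open.
Joint ranges: [-3.01, 3.01], [-1.01, 2.22], [0.06, 2.58], [-1.02, 4.17], [0.09, 2.62], [-3.14, 3.14]. Speed limits (rad/s): [2.57, 2.57, 3.14, 3.14, 3.14, 3.14].

## Interface

Orientations are given as a unit quaternion [w, x, y, z].
In Python, from plant import manip gives the robot as it stands.
- The arm moves only by the tool play_rows, never from a script. Its argument "plan" is a list of rows, each a list of 5 numbers: the shift along the tool's x, y, z in mm, then the turn about the tool's x in rad, then the closure, from -1 (fully open) to 1 (shut). A call has 1 to 8 rows; each row is the pose to reach, as a shift and turn from the pose commanded when the call began, along the tool's axes at that moment; what a row does not reach only later rows make up. A row lasts 1/8 s, in which the tool goes at most 62.5 mm and 10.7 degrees, less where a joint would pass 70% of its speed; a pose out of reach is approached as far as the arm can. A call with a gripper value outside its range is refused whole. The fingers move at their own pace and stop on an object; the grip force is fixed at half the most. Time passes only in rows, so rows that repeat a pose let the fingers close. It gives the time, the measured TCP pose, the force and the opening at its end, in the units of the state.
- manip.state(): the state, without advancing time (a new reading comes with each control period).
- manip.grab_frame(name): name is "scene" or "top" or "wrist"; returns a dict with "img" (400x640x3 uint8, red, green, blue), "range_z" (400x640 float32, m along the optical axis (not along the pixel's ray), 0 where there is no reading), "fx", "fy", "cx", "cy" (pixels), "origin" and "rotation" of the camera in the world. Camera axes: x right, y up, looking along -z (the intrinsics and any distortion apply to the point x, -y, -z); pixel columns grow to the right and rows downward; lengths in m; the calibration is good to about 2 mm. A picture is of the moment at which its call begins.
- manip.job_done(): hands the job in, once; it reports no verdict.
The state is a dict: "time": time; "joint_pos": joint angles; "joint_vel": joint speeds; "joint_efforts": joint torques, N m; "tool_pos": TCP position; "tool_rot": TCP orientation; "contact_force": force on the tool from outside, world axes, zero at the start; "ft_torque": the same for the moment, N m; "gripper_width": opening from 0.0 (shut) to 1.0 (fully open).
Only numpy, scipy, OpenCV 4.12 (cv2) and the standard library are available. Lean on these libraries where they do the work, as an engineer would, in place of code of your own. Each camera call takes 0.05 s, during which the arm holds its last target. There are 200 camera calls.

## Working session

There is one attempt and no reset: what is moved stays moved. The work goes in short steps, Python scripts to look and compute and a tool call to move; the robot and the scene stay as the last step left them, time stands still between calls to the robot, and variables do not carry over. Pictures are saved under pics/ and viewed, about 8 in all and at most 12, crops included, and the job is handed in when it is done.

Besides the shell and the picture viewer there is one more tool, called in YAML: its name, and indented under it one key for each argument. play_rows: Moves the arm, as the interface text tells. Its arguments: {"type":"object","properties":{"plan":{"type":"array"}},"required":["plan"]}

```bash
mkdir -p pics; cat > h.py <<'E'
import numpy as np, cv2
from plant import manip
def grab(n,name):
    f=manip.grab_frame(n); cv2.imwrite(f'pics/{name}.png',f['img'][:,:,::-1]); np.savez(f'pics/{name}.npz',**f); return f
def load(name): return dict(np.load(f'pics/{name}.npz'))
def pt(f,u,v,z=None):
    """world of pixel: from depth, or on plane of height z"""
    d=np.array([(u-f['cx'])/f['fx'],-(v-f['cy'])/f['fy'],-1.])
    R=f['rotation'];o=f['origin']; w=R@d
    s=f['range_z'][int(v),int(u)] if z is None else (z-o[2])/w[2]
    return o+w*s
def cloud(f):
    v,u=np.mgrid[0:400,0:640]
    d=np.stack([(u-f['cx'])/f['fx'],-(v-f['cy'])/f['fy'],-np.ones(u.shape)],-1)*f['range_z'][...,None]
    return d@np.array(f['rotation']).T+f['origin']
E
python3 - <<'E'
from h import *
for n in('top','scene'):
    f=grab(n,n+'1'); print(n,f.keys(),f['origin'],f['rotation'],f['fx'],f['cx'],f['cy'])
print(manip.state())
E
```

```text
top dict_keys(['img', 'range_z', 'fx', 'fy', 'cx', 'cy', 'origin', 'rotation']) [ 0.46251432 -0.01906797  1.00710358] [-0.6946372  -0.0477792   0.04732033  0.71621023] 365.63632158024274 314.84199687299605 198.36825881128547
scene dict_keys(['img', 'range_z', 'fx', 'fy', 'cx', 'cy', 'origin', 'rotation']) [1.18341305 0.71713621 0.95216487] [0.32277539 0.14060976 0.37567048 0.85727279] 517.6444247121841 317.2241097618044 196.49610957967468
{'time': 0.1, 'joint_pos': array([ 1.20900693e+00,  5.33110353e-02,  1.61419774e+00,  1.37194131e-05,
        1.47599330e+00, -1.19023275e-01]), 'joint_vel': array([ 0.00110214, -0.00120123, -0.0035535 , -0.00088491, -0.00071402,
        0.00010487]), 'joint_efforts': array([-3.44365499e-04, -3.94903672e+01, -3.71363246e+01, -9.74959198e-05,
        3.89274748e-03, -2.84327075e-05]), 'tool_pos': array([0.15004646, 0.60612519, 0.23014892]), 'tool_rot': array([ 0.70173817,  0.08496608,  0.70206902, -0.08627511]), 'contact_force': array([ 0.10764013,  0.33125354, -0.22299486]), 'ft_torque': array([ 0.03780843, -0.09078026,  0.01074412]), 'gripper_width': 1.0010953136471112}
```

View pics/top1.png

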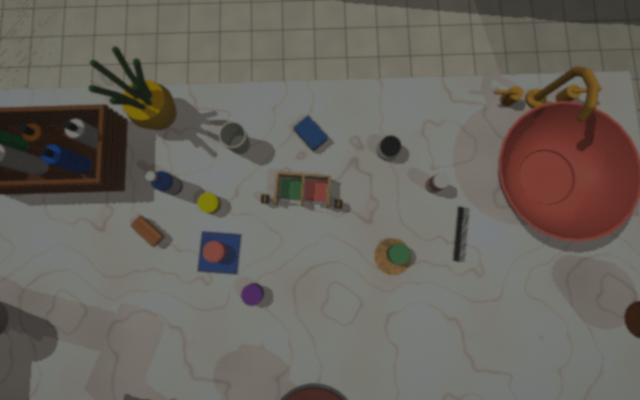

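View pics/scene1.png

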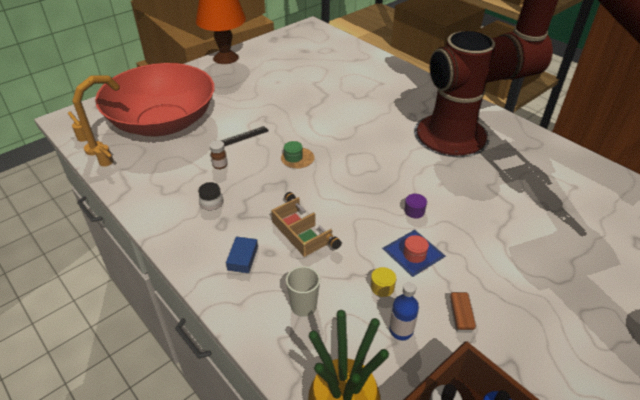

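The pictures show the pink tin on the blue mat at top(214,252). Things that could be taken for it are the purple tin (252,294), the yellow tin (208,203), and the green tin on the coaster (399,254). The caddy is at (304,190) with its mouths towards the robot. The green liner is in the left bay and the pink liner in the right bay, whose knob is at (338,204). So the target is the pink tin, going into the right bay.

```bash
sed -i "s/^from plant/from scipy.spatial.transform import Rotation as Ro\nfrom plant/; s/f=manip.grab_frame(n);/f=manip.grab_frame(n); f['rotation']=Ro.from_quat(f['rotation'],scalar_first=True).as_matrix();/" h.py
python3 - <<'E'
from h import *
f=grab('top','top2'); C=cloud(f); im=f['img']
print(f['rotation'].round(3))
def reg(n,u0,v0,u1,v1,zl,zh):
    P=C[v0:v1,u0:u1].reshape(-1,3); P=P[(P[:,2]>zl)&(P[:,2]<zh)]
    print(n,len(P),'med',np.median(P,0).round(4),'min',P.min(0).round(3),'max',P.max(0).round(3)); return P
print('table',pt(f,300,260),pt(f,350,100))
reg('tin',195,232,240,272,.025,.06); reg('purple',238,280,268,310,.025,.06); reg('yellow',192,188,225,218,.025,.06)
k=reg('knobR',332,196,346,212,.015,.06);reg('knobL',258,192,270,206,.015,.06)
P=reg('caddy',274,168,334,210,.035,.06)
r=cv2.minAreaRect((P[:,:2]*1000).astype(np.float32)); print(r)
cr=np.hstack([cv2.resize(im[160:220,250:350],(600,360),interpolation=2),cv2.resize(im[230:290,190:230],(200,360),interpolation=2)])
cv2.imwrite('pics/crop1.png',cr[:,:,::-1])
E
```

```text
[[-0.03   0.99  -0.134]
 [-1.    -0.03   0.001]
 [-0.003  0.134  0.991]]
table [0.43121995 0.0248899  0.00162541] [ 8.81558539e-01 -1.30447517e-01  8.05227747e-04]
tin 373 med [0.462  0.25   0.0397] min [0.436 0.224 0.026] max [0.489 0.278 0.045]
purple 385 med [0.3485 0.1517 0.0398] min [0.322 0.125 0.027] max [0.375 0.178 0.045]
yellow 356 med [0.5919 0.2666 0.0396] min [0.566 0.239 0.026] max [0.62  0.295 0.045]
knobR 82 med [ 0.5779 -0.0791  0.0385] min [ 0.566 -0.09   0.027] max [ 0.592 -0.066  0.045]
knobL 85 med [0.596  0.1148 0.0383] min [0.586 0.103 0.022] max [0.611 0.127 0.043]
caddy 370 med [0.6408 0.0133 0.0446] min [ 0.572 -0.061  0.035] max [0.668 0.088 0.051]
((619.9593505859375, 11.137451171875), (150.85438537597656, 84.40458679199219), 84.36319732666016)
```

View pics/crop1.png

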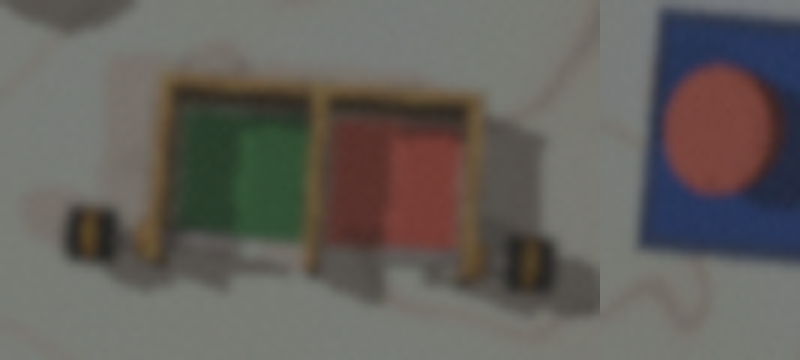

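```bash
cat >> h.py <<'E'
def go(x,y,z,yaw):
    """shift (mm, tool axes) and turn taking tool to world x,y,z with jaw axis (tool y) along yaw deg (mod 180)"""
    s=manip.state(); R=Ro.from_quat(s['tool_rot'],scalar_first=True).as_matrix()
    d=R.T@(np.array([x,y,z])-s['tool_pos'])*1000
    cur=np.arctan2(R[1,1],R[0,1]); t=-(np.radians(yaw)-cur)   # tool x down: world yaw = -turn
    t=(t+np.pi/2)%np.pi-np.pi/2
    print('shift',d.round(1),'turn',t.round(3),'| pos',s['tool_pos'].round(4),'yaw',np.degrees(cur).round(1),'j6',s['joint_pos'][5].round(2),'x-axis',R[:,0].round(3),'t',s['time'])
    print(R.round(2))
E
python3 - <<'E'
from h import *
go(.578,-.079,.2,-5.5)
E
```

```text
shift [  31.1 -562.2  580.1] turn 1.424 | pos [0.1501 0.6062 0.2303] yaw 76.1 j6 -0.12 x-axis [-0.001 -0.002 -1.   ] t 0.15
[[-0.    0.24  0.97]
 [-0.    0.97 -0.24]
 [-1.   -0.   -0.  ]]
```

play_rows:
  plan:
    - [31,-300,310,0.75,-1]
    - [31,-300,310,0.75,-1]
    - [31,-300,310,0.75,-1]
    - [31,-300,310,0.75,-1]
    - [31,-562,580,1.424,-1]
    - [31,-562,580,1.424,-1]
    - [31,-562,580,1.424,-1]
    - [31,-562,580,1.424,-1]

```text
time: 1.15
tool_pos: [0.4154, 0.1814, 0.2075]
tool_rot: [0.474, 0.525, 0.474, -0.524]
contact_force: [1.2, 0.6, -0.4]
gripper_width: 0.999
```

```bash
python3 - <<'E'
from h import *
go(.578,-.079,.2,-5.5)
E
```

```text
shift [  7.5 187.7 242.9] turn -0.004 | pos [0.4154 0.1814 0.2075] yaw -5.7 j6 0.35 x-axis [ 0.001  0.    -1.   ] t 1.15
[[ 0.   1.  -0.1]
 [ 0.  -0.1 -1. ]
 [-1.   0.  -0. ]]
```

play_rows:
  plan:
    - [7,188,243,0,-1]
    - [7,188,243,0,-1]
    - [7,188,243,0,-1]
    - [7,188,243,0,-1]
    - [7,188,243,0,-1]
    - [7,188,243,0,-1]
    - [7,188,243,0,-1]
    - [7,188,243,0,-1]

```text
time: 2.15
tool_pos: [0.5782, -0.0755, 0.2005]
tool_rot: [0.476, 0.523, 0.476, -0.523]
contact_force: [-0.6, 0.3, -0.7]
gripper_width: 1.001
```

```bash
python3 - <<'E'
from h import *
go(.578,-.079,.07,-5.5)
f=grab('wrist','w1'); print(f['origin'])
C=cloud(f)
for n,l,h in(('knobhigh',.034,.05),):
    m=(C[...,2]>.036)&(C[...,2]<.055)&(C[...,1]<-.062)&(C[...,1]>-.11)&(abs(C[...,0]-.578)<.03); P=C[m]
    print(len(P),P.min(0),P.max(0),np.percentile(P,[3,50,97],axis=0).round(4))
m=(C[...,2]>.041)&(C[...,2]<.05)&(C[...,1]>-.066)&(C[...,0]>.56)&(C[...,0]<.68)&(C[...,1]<.1); P=C[m]
print(len(P)); 
if len(P): print(cv2.minAreaRect((P[:,:2]*1000).astype(np.float32)))
E
```

```text
shift [130.5   0.2   3.5] turn 0.001 | pos [ 0.5782 -0.0755  0.2005] yaw -5.4 j6 -0.16 x-axis [-0.  0. -1.] t 2.15
[[-0.    1.   -0.09]
 [ 0.   -0.09 -1.  ]
 [-1.   -0.   -0.  ]]
[0.58628035 0.00361558 0.34327089]
422 [ 0.56992716 -0.09239756  0.03602106] [ 0.59082311 -0.06973498  0.04283895] [[ 0.5711 -0.0906  0.0363]
 [ 0.5804 -0.0802  0.0396]
 [ 0.5896 -0.0707  0.042 ]]
2411
((621.36962890625, 6.289569854736328), (131.524658203125, 84.17444610595703), 84.63999938964844)
```

View pics/w1.png

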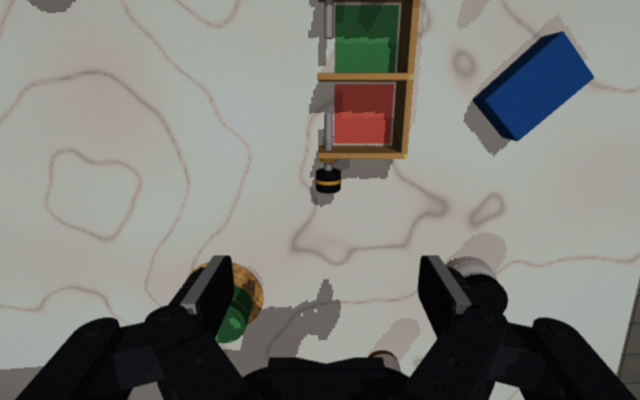

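The wrist view shows the knob at (328,180), black with a gold band, beside the pink-lined bay. It measures (0.580, -0.081) with its top at 0.041, which agrees with the given size. Next I lower onto it and grip.

play_rows:
  plan:
    - [60,3,5,0,-0.3]
    - [120,3,5,0,-0.3]
    - [160,3,5,0,-0.3]
    - [192,3,5,0,-0.3]
    - [192,3,5,0,-0.3]
    - [192,3,5,0,-0.3]
    - [192,3,5,0,1]
    - [192,3,5,0,1]

```text
time: 3.2
tool_pos: [0.58, -0.082, 0.0107]
tool_rot: [-0.474, -0.522, -0.477, 0.525]
contact_force: [-12.7, 1.4, 11.3]
gripper_width: 0.284
```

play_rows:
  plan:
    - [0,0,0,0,1]
    - [0,0,0,0,1]
    - [0,0,0,0,1]
    - [0,0,0,0,1]

```text
time: 3.7
tool_pos: [0.58, -0.082, 0.0107]
tool_rot: [-0.474, -0.522, -0.477, 0.524]
contact_force: [-10.3, 0.9, 12.1]
gripper_width: 0.285
```

play_rows:
  plan:
    - [0,0,8,0,1]
    - [0,0,16,0,1]
    - [0,0,24,0,1]
    - [0,0,32,0,1]
    - [0,0,38,0,1]
    - [0,0,43,0,1]
    - [0,0,43,0,1]
    - [0,0,43,0,1]

```text
time: 4.7
tool_pos: [0.5759, -0.1234, 0.0106]
tool_rot: [-0.474, -0.523, -0.477, 0.524]
contact_force: [-9.1, 5.8, 12.0]
gripper_width: 0.284
```

play_rows:
  plan:
    - [0,0,0,0,-0.2]
    - [0,0,0,0,-0.2]
    - [0,0,0,0,-0.2]
    - [-50,0,0,0,-0.2]
    - [-110,0,0,0,-0.2]
    - [-150,0,0,0,-0.2]
    - [-150,0,0,0,-0.2]
    - [-150,0,0,0,-0.2]

```text
time: 5.7
tool_pos: [0.5766, -0.1246, 0.1576]
tool_rot: [-0.475, -0.523, -0.476, 0.524]
contact_force: [-0.2, -0.3, -1.3]
gripper_width: 0.601
```

```bash
python3 - <<'E'
from h import *
f=grab('wrist','w2'); C=cloud(f)
m=(C[...,2]>.036)&(C[...,2]<.055)&(C[...,1]<-.085)&(C[...,1]>-.17)&(abs(C[...,0]-.578)<.03); P=C[m]
print(len(P),P.min(0),P.max(0))
f=grab('top','top3');C=cloud(f);P=C[232:272,195:240].reshape(-1,3);P=P[(P[:,2]>.036)&(P[:,2]<.06)];print(P.mean(0),P.min(0),P.max(0))
go(.462,.25,.2,84.6)
E
```

```text
570 [ 0.56525723 -0.13362319  0.03601115] [ 0.58715963 -0.11150361  0.04266977]
[0.4621497  0.25099915 0.03974887] [0.43646057 0.22398326 0.0360125 ] [0.48885815 0.27760823 0.04584462]
shift [ -43.  -149.4 -361.8] turn 1.569 | pos [ 0.5758 -0.1244  0.1561] yaw -5.5 j6 -0.24 x-axis [-0.004  0.001 -1.   ] t 5.8
[[-0.   1.  -0.1]
 [ 0.  -0.1 -1. ]
 [-1.  -0.  -0. ]]
```

The right bolt measures 41.7 mm out. Now to the pink tin, with the jaws along the caddy's y.

play_rows:
  plan:
    - [-43,0,0,0,-1]
    - [-43,-149,-362,-1.57,-1]
    - [-43,-149,-362,-1.57,-1]
    - [-43,-149,-362,-1.57,-1]
    - [-43,-149,-362,-1.57,-1]
    - [-43,-149,-362,-1.57,-1]
    - [-43,-149,-362,-1.57,-1]
    - [-43,-149,-362,-1.57,-1]

```text
time: 6.8
tool_pos: [0.4611, 0.2525, 0.1994]
tool_rot: [0.695, 0.12, 0.698, -0.121]
contact_force: [-0.1, 0.4, 0.4]
gripper_width: 1.002
```

```bash
python3 - <<'E'
from h import *
go(.4625,.251,.12,84.6)
E
```

```text
shift [79.4 -0.8  2. ] turn -0.25 | pos [0.4611 0.2525 0.1994] yaw 70.3 j6 -0.87 x-axis [-0.004 -0.001 -1.   ] t 6.8
[[-0.    0.34  0.94]
 [-0.    0.94 -0.34]
 [-1.   -0.   -0.  ]]
```

play_rows:
  plan:
    - [40,-1,2,-0.25,-1]
    - [80,-1,2,-0.25,-1]
    - [120,-1,2,-0.25,-1]
    - [150,-1,2,-0.25,-1]
    - [175,-1,2,-0.25,-1]
    - [194,-1,2,-0.25,-1]
    - [194,-1,2,-0.25,-1]
    - [194,-1,2,-0.25,-1]

```text
time: 7.8
tool_pos: [0.4655, 0.2484, 0.0081]
tool_rot: [0.706, 0.037, 0.706, -0.037]
contact_force: [-0.2, 0.0, 0.6]
gripper_width: 1.002
```

```bash
python3 - <<'E'
from h import *
go(.4625,.251,.005,84.6)
f=grab('wrist','w3')
E
```

```text
shift [ 3.1  2.2 -3.3] turn -0.01 | pos [0.4655 0.2484 0.0081] yaw 84.0 j6 -1.12 x-axis [ 0.001  0.    -1.   ] t 7.8
[[ 0.    0.1   0.99]
 [ 0.    0.99 -0.1 ]
 [-1.    0.    0.  ]]
```

View pics/w3.png

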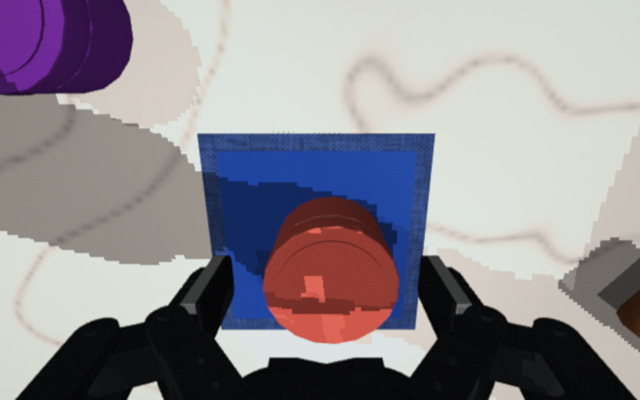

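The wrist view shows the pink tin centred between the open fingers at about (331,275), on the blue mat.

play_rows:
  plan:
    - [2,2,-3,-0.01,-1]
    - [2,2,-3,-0.01,-1]
    - [2,2,-3,-0.01,1]
    - [2,2,-3,-0.01,1]
    - [2,2,-3,-0.01,1]
    - [2,2,-3,-0.01,1]
    - [2,2,-3,-0.01,1]
    - [2,2,-3,-0.01,1]

```text
time: 8.85
tool_pos: [0.4628, 0.2508, 0.0061]
tool_rot: [0.707, 0.034, 0.706, -0.033]
contact_force: [0.4, -0.1, 5.0]
gripper_width: 0.636
```

```bash
python3 - <<'E'
from h import *
O=np.array([.6254,.0132]);a=np.radians(-5.4);X=np.array([np.cos(a),np.sin(a)]);Y=np.array([-X[1],X[0]])
for c in((-130,-35),(-80,-35),(-63,-35)):
    w=O+(c[0]*X+c[1]*Y)/1000; print(c,w.round(4)); go(*w,.0085,84.6)
print(manip.state()['gripper_width'],manip.state()['contact_force'])
E
```

```text
(-130, -35) [ 0.4927 -0.0094]
shift [  -2.5 -256.2   54.3] turn -0.0 | pos [0.4628 0.2508 0.0061] yaw 84.6 j6 -1.12 x-axis [ 0.001  0.    -1.   ] t 8.85
[[ 0.    0.09  1.  ]
 [ 0.    1.   -0.09]
 [-1.    0.    0.  ]]
(-80, -35) [ 0.5425 -0.0141]
shift [  -2.4 -256.2  104.3] turn -0.0 | pos [0.4628 0.2508 0.0061] yaw 84.6 j6 -1.12 x-axis [ 0.001  0.    -1.   ] t 8.85
[[ 0.    0.09  1.  ]
 [ 0.    1.   -0.09]
 [-1.    0.    0.  ]]
(-63, -35) [ 0.5594 -0.0157]
shift [  -2.4 -256.2  121.3] turn -0.0 | pos [0.4628 0.2508 0.0061] yaw 84.6 j6 -1.12 x-axis [ 0.001  0.    -1.   ] t 8.85
[[ 0.    0.09  1.  ]
 [ 0.    1.   -0.09]
 [-1.    0.    0.  ]]
0.6358863368341189 [ 0.39203265 -0.05558677  4.99935348]
```

play_rows:
  plan:
    - [0,-20,4,0,1]
    - [0,-50,10,0,1]
    - [0,-85,17,0,1]
    - [0,-120,25,0,1]
    - [0,-155,33,0,1]
    - [0,-190,40,0,1]
    - [0,-225,48,0,1]
    - [0,-250,54,0,1]

```text
time: 9.85
tool_pos: [0.4929, -0.0038, 0.0061]
tool_rot: [0.707, 0.035, 0.706, -0.033]
contact_force: [-0.1, 5.2, 6.9]
gripper_width: 0.64
```

```bash
python3 - <<'E'
from h import *
go(.5425,-.0141,.006,84.6)
go(.5594,-.0157,.006,84.6)
f=grab('top','top4');C=cloud(f)
im=f['img'].astype(int)
m=(im[...,0]>1.5*im[...,1])&(C[...,2]>.03)&(C[...,2]<.06)&(abs(C[...,0]-.49)<.05)&(abs(C[...,1])<.06);print(m.sum(),C[m].mean(0) if m.any() else '')
cv2.imwrite('pics/c4.png',cv2.resize(f['img'][150:270,240:400,::-1],(800,600)))
E
```

```text
shift [ 0.1 -5.5 50.4] turn -0.001 | pos [ 0.4929 -0.0038  0.0061] yaw 84.5 j6 -1.64 x-axis [ 0.001  0.002 -1.   ] t 9.85
[[ 0.   0.1  1. ]
 [ 0.   1.  -0.1]
 [-1.   0.   0. ]]
shift [ 0.2 -5.5 67.4] turn -0.001 | pos [ 0.4929 -0.0038  0.0061] yaw 84.5 j6 -1.64 x-axis [ 0.001  0.002 -1.   ] t 9.85
[[ 0.   0.1  1. ]
 [ 0.   1.  -0.1]
 [-1.   0.   0. ]]
0
```

View pics/c4.png

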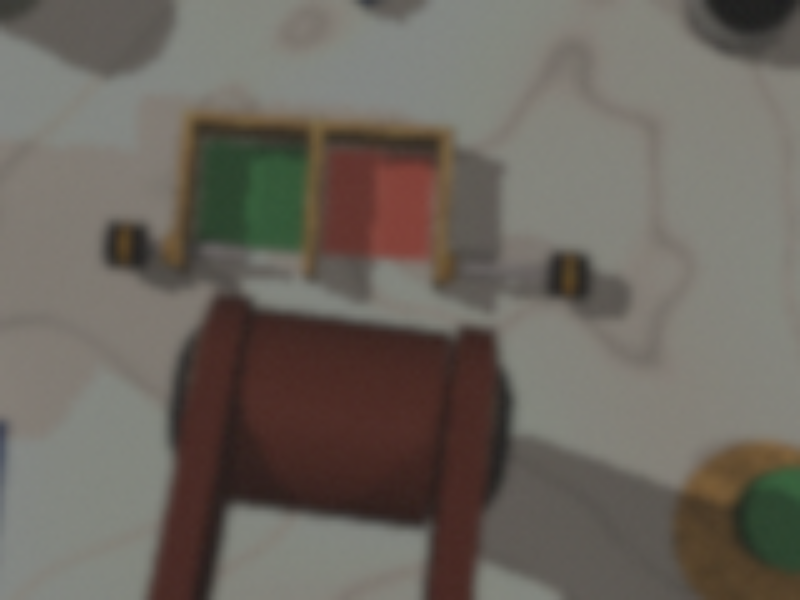

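The top view shows the right-hand knob out at (570,275) and the mouth clear. Two caddy estimates agree within 1 mm, so I continue into the mouth.

play_rows:
  plan:
    - [0,-4,10,0,1]
    - [0,-5,25,0,1]
    - [0,-5,40,0,1]
    - [0,-5,52,0,1]
    - [0,-5,60,0,1]
    - [0,-5,65,0,1]
    - [0,-5,65,0,1]
    - [0,-5,65,0,1]

```text
time: 10.9
tool_pos: [0.5558, -0.0139, 0.0061]
tool_rot: [0.705, 0.033, 0.707, -0.033]
contact_force: [-4.2, 1.4, 10.8]
gripper_width: 0.639
```

```bash
python3 - <<'E'
from h import *
go(.5594,-.0157,.006,84.6)
E
```

```text
shift [ 0.1 -1.4  3.7] turn 0.0 | pos [ 0.5558 -0.0139  0.0061] yaw 84.6 j6 -1.64 x-axis [-0.003  0.    -1.   ] t 10.9
[[-0.    0.09  1.  ]
 [ 0.    1.   -0.09]
 [-1.   -0.   -0.  ]]
```

play_rows:
  plan:
    - [0,-1,0,0,1]
    - [0,-1,0,0,-1]
    - [0,-1,0,0,-1]
    - [0,-1,0,0,-1]
    - [-40,-1,0,0,-1]
    - [-90,-1,-20,0,0]
    - [-100,-1,-55,0,1]
    - [-100,-1,-55,0,1]

```text
time: 11.9
tool_pos: [0.501, -0.0102, 0.1062]
tool_rot: [0.707, 0.033, 0.706, -0.033]
contact_force: [0.6, 0.4, -0.8]
gripper_width: 0.376
```

```bash
python3 - <<'E'
from h import *
f=grab('wrist','w4');C=cloud(f);im=f['img'].astype(int)
m=(im[...,0]>1.6*im[...,1])&(C[...,2]>.036)&(C[...,2]<.043)&(abs(C[...,0]-.55)<.06)&(abs(C[...,1])<.06);P=C[m]
c,r=cv2.minEnclosingCircle((P[:,:2]*1000).astype(np.float32));print(m.sum(),P.mean(0),c,r)
O=np.array([.6256,.0132]);a=np.radians(-5.4);X=np.array([np.cos(a),np.sin(a)]);Y=np.array([-X[1],X[0]])
d=np.array(c)/1000-O;print('tin caddy',d@X,d@Y)
w=O-.114*X-.035*Y;go(*w,.012,84.6)
E
```

```text
3587 [ 0.55459227 -0.0142746   0.03983874] (556.5729370117188, -13.775896072387695) 28.153276443481445
tin caddy -0.06618206235976595 -0.03335219656191281
shift [93.6  0.1  7.3] turn -0.0 | pos [ 0.5015 -0.0103  0.1056] yaw 84.6 j6 -1.65 x-axis [ 0.001 -0.    -1.   ] t 11.95
[[ 0.    0.09  1.  ]
 [-0.    1.   -0.09]
 [-1.   -0.    0.  ]]
```

View pics/w4.png

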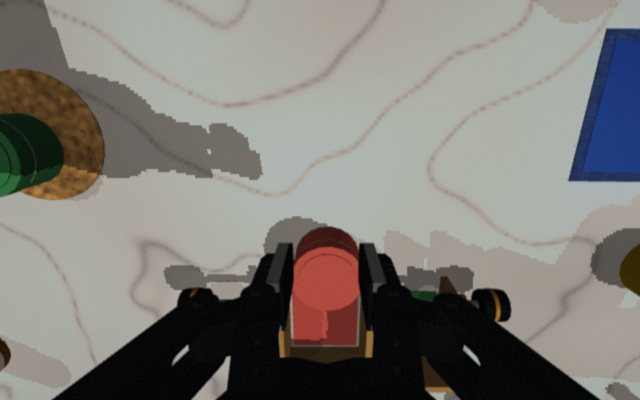

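The tin is upright and entering the pink bay at caddy (-66, -33.4), seen at (327,275) in the wrist view. I lower the shut fingers behind it and push.

play_rows:
  plan:
    - [40,0,-4,0,1]
    - [75,0,-4,0,1]
    - [93,0,-4,0,1]
    - [93,0,-4,0,1]
    - [93,0,5,0,1]
    - [93,0,15,0,1]
    - [93,0,22,0,1]
    - [93,0,30,0,1]

```text
time: 12.95
tool_pos: [0.5324, -0.0132, 0.013]
tool_rot: [0.706, 0.033, 0.706, -0.033]
contact_force: [-1.7, 0.7, 1.6]
gripper_width: 0.001
```

play_rows:
  plan:
    - [0,0,7,0,1]
    - [0,0,14,0,1]
    - [0,0,21,0,1]
    - [0,0,28,0,1]
    - [0,0,35,0,1]
    - [0,0,40,0,1]
    - [0,0,40,0,1]

```text
time: 13.82
tool_pos: [0.5722, -0.017, 0.0126]
tool_rot: [0.707, 0.033, 0.706, -0.033]
contact_force: [0.5, -0.2, 0.0]
gripper_width: -0.002
```

```bash
cat >> h.py <<'E'
O=np.array([.6256,.0132]);a=np.radians(-5.4);X=np.array([np.cos(a),np.sin(a)]);Y=np.array([-X[1],X[0]])
def tin(n,name):
    f=grab(n,name);C=cloud(f);im=f['img'].astype(int)
    m=(im[...,0]>1.6*im[...,1])&(im[...,1]<1.25*im[...,2])&(C[...,2]>.034)&(C[...,2]<.045)&(abs(C[...,0]-.6)<.08)&(abs(C[...,1]+.02)<.06);P=C[m]
    if len(P)<9: print('none');return
    c,r=cv2.minEnclosingCircle((P[:,:2]*1000).astype(np.float32));d=np.array(c)/1000-O;print(n,len(P),'tin caddy',d@X,d@Y,'r',r)
E
python3 - <<'E'
from h import *
tin('wrist','w5');tin('top','top5');tin('scene','s5')
s=manip.state();d=s['tool_pos'][:2]-O;print(d@X,d@Y,s['tool_pos'],s['contact_force'])
E
```

```text
wrist 375 tin caddy -0.03621732320513174 -0.03466519069899334 r 24.656925201416016
none
scene 255 tin caddy -0.010482225334547037 -0.03413503804683824 r 28.403696060180664
-0.05093835144718943 -0.035082186744841426 [ 0.57158619 -0.01693277  0.0125156 ] [-0.46442535 -0.07412287 -0.01927464]
```

play_rows:
  plan:
    - [0,0,4,0,1]
    - [0,0,8,0,1]
    - [0,0,11,0,1]
    - [0,0,11.5,0,1]
    - [0,0,11.5,0,1]
    - [0,0,11.5,0,1]

```text
time: 14.72
tool_pos: [0.5831, -0.018, 0.0127]
tool_rot: [0.706, 0.033, 0.706, -0.033]
contact_force: [0.9, 0.3, 1.1]
gripper_width: 0.001
```

```bash
python3 - <<'E'
from h import *
tin('scene','s6')
s=manip.state();d=s['tool_pos'][:2]-O;print(d@X,d@Y,s['tool_pos'],s['contact_force'])
E
```

```text
scene 245 tin caddy 0.0017365490149575911 -0.03186827065523428 r 29.70513153076172
-0.03933858342547346 -0.03508296243067041 [ 0.5831344  -0.01802518  0.0127028 ] [-0.43759006  0.41262751  0.47647134]
```

play_rows:
  plan:
    - [0,0,-25,0,1]
    - [0,0,-50,0,1]
    - [-50,0,-60,0,1]
    - [-110,0,-60,0,1]
    - [-140,0,-60,0,1]
    - [-140,0,-60,0,1]

```text
time: 15.52
tool_pos: [0.5255, -0.0127, 0.1565]
tool_rot: [0.709, 0.033, 0.704, -0.034]
contact_force: [0.2, -0.7, -0.8]
gripper_width: -0.004
```

```bash
python3 - <<'E'
from h import *
tin('wrist','w7'); tin('scene','s7')
f=load('w7');C=cloud(f)
D=(C[...,:2]-O); cx=D@X; cy=D@Y
m=(C[...,2]>.034)&(C[...,2]<.05)&(cy<-.1)&(cy>-.2)&(abs(cx+.036)<.03);print('knob',m.sum(),cx[m].min(),cx[m].max(),cy[m].min(),cy[m].max()) if m.any() else print('no knob')
w=O-.036*X-.18*Y;go(*w,.15,-5.4)
E
```

```text
none
scene 246 tin caddy 0.0023999442361507957 -0.03574332344996103 r 28.24806022644043
knob 544 -0.04838855394727537 -0.02449312766728789 -0.1510117313551474 -0.12888687272693627
shift [   1.9 -144.9   63.9] turn 1.571 | pos [ 0.5229 -0.0123  0.1519] yaw 84.6 j6 -1.64 x-axis [-0.  0. -1.] t 15.625
[[-0.    0.09  1.  ]
 [ 0.    1.   -0.09]
 [-1.    0.   -0.  ]]
```

View pics/w7.png

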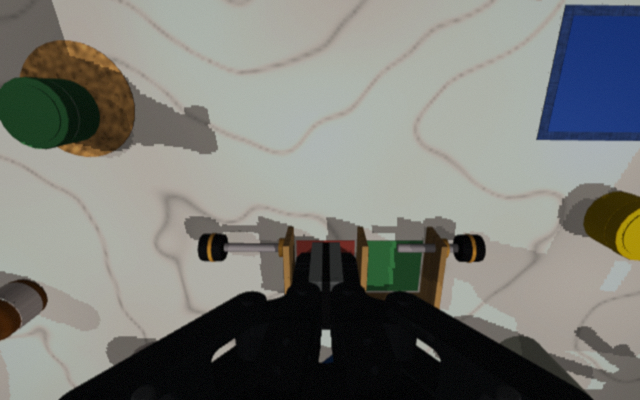

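The wrist view shows the right bolt still out, with its knob at (213,248). The fingers hide the tin there, but the scene camera puts it at caddy (+2, -36). Next I move outside the knob.

play_rows:
  plan:
    - [2,-60,20,0.5,1]
    - [2,-120,50,1.2,1]
    - [2,-145,64,1.57,1]
    - [2,-145,64,1.57,1]
    - [2,-145,64,1.57,1]
    - [2,-145,64,1.57,1]
    - [2,-145,64,1.57,1]
    - [2,-145,64,1.57,1]

```text
time: 16.62
tool_pos: [0.5718, -0.1622, 0.1473]
tool_rot: [-0.491, -0.507, -0.494, 0.508]
contact_force: [-0.2, 0.1, -0.1]
gripper_width: 0.001
```

play_rows:
  plan:
    - [0,0,0,0.1,1]
    - [0,0,0,0.1,1]

```text
time: 16.88
tool_pos: [0.572, -0.1622, 0.1478]
tool_rot: [-0.467, -0.529, -0.47, 0.53]
contact_force: [-0.6, 0.3, -1.0]
gripper_width: 0.002
```

```bash
python3 - <<'E'
from h import *
w=O-.036*X-.18*Y;go(*w,.012,-5.4)
tin('wrist','w8')
f=load('w8');C=cloud(f);D=(C[...,:2]-O); cx=D@X; cy=D@Y
m=(C[...,2]>.034)&(C[...,2]<.05)&(cy<-.1)&(cy>-.2)&(abs(cx+.036)<.03);print('knob',m.sum(),cx[m].min(),cx[m].max(),cy[m].min(),cy[m].max()) if m.any() else print('no knob')
E
```

```text
shift [135.8   1.4   0.5] turn -0.028 | pos [ 0.572  -0.1622  0.1478] yaw -7.0 j6 -0.28 x-axis [-0.004  0.002 -1.   ] t 16.875
[[-0.    0.99 -0.12]
 [ 0.   -0.12 -0.99]
 [-1.   -0.   -0.  ]]
wrist 1942 tin caddy -0.00027487704392479976 -0.041342510428863555 r 26.597820281982422
knob 770 -0.04793450591940261 -0.024732967890237816 -0.15045956532902183 -0.11196108628137734
```

play_rows:
  plan:
    - [50,1,1,-0.03,1]
    - [100,1,1,-0.03,1]
    - [136,1,1,-0.03,1]
    - [136,1,1,-0.03,1]
    - [136,1,-8,-0.03,1]
    - [136,1,-16,-0.03,1]
    - [136,1,-22,-0.03,1]
    - [136,1,-29,-0.03,1]

```text
time: 17.92
tool_pos: [0.5792, -0.1344, 0.0163]
tool_rot: [0.477, 0.523, 0.475, -0.522]
contact_force: [0.6, -2.7, 3.1]
gripper_width: 0.002
```

play_rows:
  plan:
    - [0,0,-7,0,1]
    - [0,0,-14,0,1]
    - [0,0,-20,0,1]
    - [0,0,-25,0,1]
    - [0,0,-28,0,1]
    - [0,0,-28,0,1]

```text
time: 18.68
tool_pos: [0.5799, -0.1055, 0.0141]
tool_rot: [-0.476, -0.523, -0.477, 0.523]
contact_force: [0.4, 1.3, -0.0]
gripper_width: -0.007
```

```bash
python3 - <<'E'
from h import *
s=manip.state();d=s['tool_pos'][:2]-O;print(d@X,d@Y,s['tool_pos'],s['contact_force'])
E
```

```text
-0.0343076077517018 -0.12249502659977005 [ 0.57991685 -0.10552276  0.0140623 ] [ 0.36259857  1.33096526 -0.01973543]
```

Contact should reach home at about y = -0.120, so I push slowly to the stop.

play_rows:
  plan:
    - [0,0,-1,0,1]
    - [0,0,-2,0,1]
    - [0,0,-3,0,1]
    - [0,0,-3,0,1]

```text
time: 19.18
tool_pos: [0.5801, -0.1037, 0.0141]
tool_rot: [-0.476, -0.522, -0.476, 0.523]
contact_force: [-1.4, -4.6, -0.3]
gripper_width: -0.004
```

play_rows:
  plan:
    - [0,0,-1,0,1]
    - [0,0,-2,0,1]
    - [0,0,-2,0,1]

```text
time: 19.55
tool_pos: [0.5802, -0.1037, 0.0142]
tool_rot: [-0.477, -0.521, -0.475, 0.524]
contact_force: [-3.2, -10.4, -2.0]
gripper_width: 0.001
```

The fingers stopped moving while the force rose to 10 N, so the bolt is at its stop. I retract and check.

play_rows:
  plan:
    - [0,0,20,0,1]
    - [0,0,30,0,1]
    - [-60,0,30,0,1]
    - [-120,0,40,0,1]
    - [-180,0,80,0,1]
    - [-180,0,120,0,1]
    - [-180,-60,150,0,1]
    - [-180,-60,150,0,1]

```text
time: 20.55
tool_pos: [0.5045, -0.2459, 0.1935]
tool_rot: [-0.474, -0.524, -0.476, 0.524]
contact_force: [0.2, -0.2, 0.7]
gripper_width: -0.001
```

```bash
python3 - <<'E'
from h import *
tin('scene','s9');tin('top','t9')
f=load('t9');C=cloud(f);D=(C[...,:2]-O); cx=D@X; cy=D@Y
for s in(-1,1):
    m=(C[...,2]>.03)&(C[...,2]<.05)&(s*cy>.08)&(s*cy<.17)&(abs(cx+.036)<.03);print('knob',s,m.sum(),np.median(cx[m]),np.percentile(cy[m],[2,50,98]))
g=load('s9')
cr=np.hstack([cv2.resize(f['img'][160:220,250:350],(500,300),interpolation=2),cv2.resize(g['img'][180:260,260:350],(300,300),interpolation=2)])
cr=np.vstack([cr,cv2.resize(f['img'][100:300,100:500],(800,300))[:, :, :]])
cv2.imwrite('pics/fin.png',cr[:,:,::-1])
print(manip.state()['tool_pos'],manip.state()['time'])
E
```

```text
scene 247 tin caddy 0.00147303882484312 -0.0341452513494666 r 28.27644920349121
top 329 tin caddy -0.001855964405644792 -0.03334341501425101 r 27.754844665527344
knob -1 82 -0.038821544595340554 [-0.10750993 -0.09614771 -0.08061962]
knob 1 85 -0.03919645766670408 [0.08280505 0.0983688  0.1099217 ]
[ 0.50678987 -0.24526648  0.19460179] 20.65
```

View pics/fin.png

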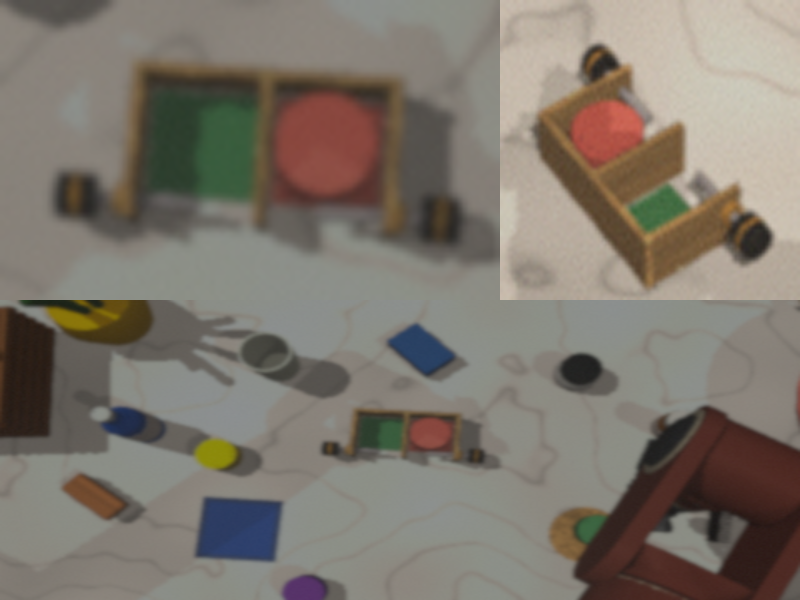

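```bash
python3 -c "
from plant import manip
print(manip.job_done())"
```

```text
the job is handed in; nothing more can be done
None
```

The pink tin is in the pink-lined right bay behind its closed bolt, and I handed the job in at about 20.7 s. I pulled the right bolt out (measured 41.7 mm), slid the gripped tin along the counter to the mouth and pushed it in with shut fingers. Then I pushed the knob home until it stopped moving at about 10 N.

**Last checks**
- **Tin:** it measured caddy (+1.5, -34) mm in the scene view and (-2, -33) mm in the top view. The two differ by about 3 mm, but both are within the ±4 mm range that is fully inside behind the rod.
- **Bolts:** the right knob is at -96 mm and the untouched left one at +98 mm, against ±98 mm nominal at home.
- **Other things:** the left bolt, the green tin and the other objects show no change in the last top view, though the arm hid part of the right side, including the comb. The robot was touching nothing.

One earlier wrist reading put the tin at -41 mm in y. That is impossible between the walls, so I put it down to a partly hidden view; the later checks did not repeat it.

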